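# Snap the cap onto the open squeeze bottle and keep it pressed home

### The arm

A 6-joint arm with a two-finger parallel gripper is mounted at the origin on the work surface. World frame = base frame: x ahead of the robot, y to its left, z up, the work surface at z = 0. Lengths are in m, angles in rad, forces in N, time in s.
With the tool pointing down it reaches from about 0.4 to 0.825 m from the base axis. Payload 7 kg.
Tool frame: the origin (TCP) lies at the centre of the arm's flange, where the gripper is bolted on; the fingertips stand 178 mm ahead of it and the grasp point (between the pads) lies ahead of it (tcp_to_grasp is the z of the grasp point in the tool frame, in m); z points along the fingers, x is the direction in which the jaws open and shut, and the axes are right-handed (so a half turn about z gives the same grasp; the last joint's range is limited). The gripper opens to 88 mm and grips with 3 to 60 N. Pads are 19 mm wide; open, the fingers measure 130 mm over their backs; the gripper's body (78 mm by 193 mm) begins 47 mm behind the grasp point.
Start: joints at [1.538, 0.359, 0.012, 0, -1.224, -0.288], TCP at [0.213, 0.641, 0.405] pointing down, gripper open.
Joint ranges: [-3.07, 3.07], [-1.43, 2.12], [-1.02, 1.25], [-3.03, 1.67], [-3.05, -0], [-3.03, 3.03]. Speed limits (rad/s): [2.39, 2.39, 3.01, 3.14, 3.14, 3.14].

### API

Orientations are given as [roll, pitch, yaw] about the fixed x, y, z axes, in that order (R = Rz(yaw) Ry(pitch) Rx(roll)).
In Python, from station import get_state, grab_frame, job_done, tcp_to_grasp gives the robot as it stands.
- The arm moves only by the tool drive_tool, never from a script. Its argument "moves" is a list of rows, each a list of 7 numbers: the shift along the tool's x, y, z in mm, then the turn, a rotation vector about the tool's x, y, z in degrees, then the closure, from -1 (fully open) to 1 (shut), so that 0 is half open. In form: [[dx, dy, dz, ax, ay, az, claw], ...]. A call has 1 to 12 rows; each row is the pose to reach, as a shift and turn from the pose commanded when the call began, along the tool's axes at that moment; what a row does not reach only later rows make up. A row lasts 1/8 s, in which the tool goes at most 62.5 mm and 10.7 degrees, less where a joint would pass 70% of its speed; a pose out of reach is approached as far as the arm can. A call with a gripper value outside its range is refused whole. The fingers move at their own pace and stop on an object; "grip_force" is the grip in N (left out, the last holds). Time passes only in rows, so rows that repeat a pose let the fingers close. It gives the time, the measured TCP pose, the force and the opening at its end, in the units of the state.
- get_state(): the state, without advancing time (a new reading comes with each control period).
- grab_frame(name): name is "scene" or "top"; returns a dict with "img" (384x512x3 uint8, red, green, blue), "range_z" (384x512 float32, m along the optical axis (not along the pixel's ray), 0 where there is no reading), "fovy" (degrees; the focal length in pixels is half the picture's height over the tangent of half this angle, whatever the lens; pixels are square), "cx", "cy" (the principal point, pixels), "k1" (the pictures are not rectified: a ray, as slopes to the right and down, at radius r is drawn at 1 + k1 r^2 times it, then the intrinsics apply), "rvec" (rotation vector, rad) and "tvec" (3), from world to camera coordinates, as OpenCV has them. Camera axes: x right, y down, z forward; pixel columns grow to the right and rows downward; lengths in m; the calibration is good to about 2 mm. A picture is of the moment at which its call begins.
- job_done(): hands the job in, once; it reports no verdict.
The state is a dict: "t": time; "q": joint angles; "qd": joint speeds; "joint_efforts": joint torques, N m; "eef_pos": TCP position; "ee_rot": TCP orientation; "force": force on the tool from outside, world axes, zero at the start; "moment": the same for the moment, N m; "width": finger opening in m.
Only numpy, scipy, OpenCV 4.12 (cv2) and the standard library are available. Lean on these libraries where they do the work, as an engineer would, in place of code of your own. Each camera call takes 0.05 s, during which the arm holds its last target. There are 200 camera calls.

### The job

The yellow sauce bottle on the sandwich line has been left open: take its yellow cap from the shallow tray, push it straight down over the spout until it clicks, then go on pressing it firmly against its sealing ring. Finish while still holding the cap pressed down (nothing is released at the end), with the bottle standing where it was and the other bottles and the shaker left alone.

Things in the scene. Friction and masses are not known exactly. Their poses are not given: they have to be found in the camera images.
- cap: loose yellow over-cap, an upright round thimble 24 mm in outer diameter and 34 mm tall, straight sided with fine ribs, 15 g, open at the bottom. Origin: centre of its open rim (underside), z up. It starts upright, mouth down, on the tray floor. Its mouth has an inward lip 3 mm high with a 15.6 mm hole; above the lip the bore is 20 mm wide up to the closed top at 31 mm
- tray: fixed shallow metal tray 160 x 200 mm with walls 12 mm high and 3 mm thick; floor top 3 mm above the worktop. Origin: centre of its underside
- bottle: the open yellow squeeze bottle, loose, standing upright on the worktop, 0.3 to 0.6 kg: body 62 mm in diameter up to 144 mm, screw collar 57 mm in diameter to 164 mm, a cone up to a round seat 27 mm wide at 177.5 mm, then the spout, a 13 mm stud that tapers from 200 mm up to 7 mm wide at the tip, 208 mm up. Origin: centre of its underside, z up
- lugs (a point): point on the spout's axis at mid-height of its ring of eight small sprung snap lugs, 185.8 mm above the bottle's underside; they reach 19 mm across. The cap's lip meets them with its rim about 189 mm up, needs roughly 8 to 16 N to pass, clicks over with the rim 185 to 182 mm up and is then drawn down to just under 180 mm, so that a stiff arm feels it pull
- gasket: dark sealing ring round the foot of the spout, 25 mm in diameter, its top 180 mm above the worktop when free; springy, it yields 1.5 mm at about 6 N and then is firm. Left alone, a clicked-on cap rests on it with less than 2 N. Origin: centre of its top
- seat (a point): point on the spout's axis at the height of the free sealing ring, 180 mm above the bottle's underside: the cap's origin comes to it, or up to 2 mm below it, when the cap is home
- spout_tip (a point): tip of the open spout, on its axis, 208 mm above the bottle's underside
- red_bottle: loose capped red bottle of the same shape, cap top at 212 mm, to be left alone. Origin: centre of its underside
- white_bottle: loose capped white bottle of the same shape, cap top at 212 mm, to be left alone. Origin: centre of its underside
- shaker: loose steel shaker 70 mm in diameter, 100 mm tall, with a wire handle reaching 58 mm from its axis, to be left alone. Origin: centre of its underside
There are look-alikes about, which are no part of the job. Leave any red look-alike of the cap alone.

How it is judged:
On the way, in this order (a step that is already met when the one before it is completed fails the run):
1. the cap is lifted clear of the tray, at least 50 mm up (z of cap in the frame of tray above 0.05 m and contact force between the fingers and cap above 0.5 N), for 0.1 s.
2. the cap has clicked over the snap lugs, its lip below them (distance between cap and seat below 0.0035 m and angle between the z axis of cap and the z axis of bottle, either way round below 0.12 rad), for 0.1 s.
At the end, for the whole second after the job is handed in: Cap clicked on (origin within 3.5 mm of the seat point, axes within 0.12 rad) and still pressed by the gripper: over 4 N between cap and sealing ring, over 3 N between fingers and cap; bottle upright (0.08 rad) on the worktop, at rest, within 40 mm of its start (all of step 2 and contact force between cap and gasket above 4 N and contact force between the fingers and cap above 3 N and angle between bottle's own z axis and vertical below 0.08 rad and height (world z) of bottle below 0.006 m and distance of bottle from where it was at the start of the episode below 0.04 m and linear speed of bottle below 0.02 m/s); the arm keeps its last pose, push and grip.
It fails at once if the open bottle is tipped over or shoved away (angle between bottle's own z axis and vertical above 0.3 rad or distance of bottle from where it was at the start of the episode above 0.06 m).
It fails at once if another bottle or the shaker is disturbed (distance of any of red_bottle, white_bottle, shaker from where it was at the start of the episode above 0.03 m).
It also fails if it takes over 48 s, if anything falls off the work surface, if the arm or the gripper's body presses on something with over 40 N, if the wrist force passes 120 N, or if a joint passes its speed limit or range.

## Working session

There is one attempt and no reset: what is moved stays moved. The work goes in short steps, Python scripts to look and compute and a tool call to move; the robot and the scene stay as the last step left them, time stands still between calls to the robot, and variables do not carry over. Pictures are saved under pics/ and viewed, about 8 in all and at most 12, crops included, and the job is handed in when it is done.

Besides the shell and the picture viewer there is one more tool, called after "Request:" as a command line: name --pt "numbers of a row" for each row, then --argument value for the rest. drive_tool: Moves the arm, as the interface text tells. Its arguments: {"type":"object","properties":{"moves":{"type":"array"},"grip_force":{"type":"number"}},"required":["moves"]}

```bash
mkdir -p pics; ls; python3 - <<'E'
from station import *
import cv2
print(get_state(), tcp_to_grasp)
for n in ("scene","top"):
    f=grab_frame(n); cv2.imwrite(f"pics/{n}0.png",f["img"][:,:,::-1])
    print({k:v for k,v in f.items() if k not in("img","range_z")})
E
```

```text
pics
{'t': 0.0, 'q': array([ 1.53810418e+00,  3.59374938e-01,  1.10490413e-02, -3.73687605e-04,
       -1.22407719e+00, -2.88122222e-01]), 'qd': array([-0.00176388, -0.00041516, -0.00080017,  0.0005249 , -0.00082789,
       -0.00099428]), 'joint_efforts': array([-1.12643229e-03, -5.82722211e+01,  2.93062431e+01,  6.99694186e+00,
        7.00664241e-03, -1.47305182e-04]), 'eef_pos': array([0.21277496, 0.64037654, 0.40372165]), 'ee_rot': array([-3.14147285e+00, -1.64035680e-03, -1.89173806e+00]), 'force': array([ 0.08571858, -0.18403594,  0.05574877]), 'moment': array([ 0.00780154, -0.00292704, -0.01880058]), 'width': 0.0877680682670182} 0.1593
{'fovy': 42.42602031645813, 'cx': 257.4764314395139, 'cy': 182.3898314965005, 'k1': -0.14785029836866262, 'rvec': array([ 2.06380851,  1.34390435, -0.50024544]), 'tvec': array([-0.26224097, -0.31171274,  1.60510416])}
{'fovy': 45.80604895186918, 'cx': 261.57007671889176, 'cy': 193.0131755712265, 'k1': -0.08989616355885437, 'rvec': array([ 2.15269413, -2.12527774,  0.13168367]), 'tvec': array([0.00740142, 0.60452226, 1.25040095])}
```

View pics/scene0.png

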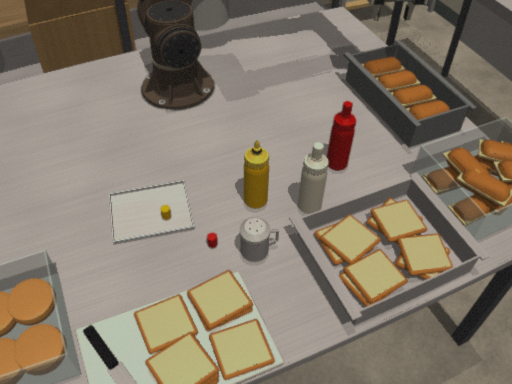

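View pics/top0.png

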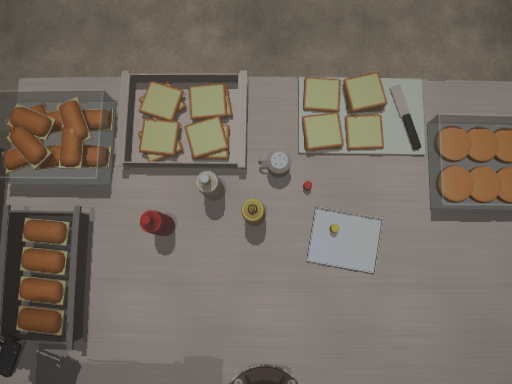

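The scene view shows the yellow cap in the tray at (166,212), the open bottle's spout at about (257,145), and a red look-alike at (212,239). In the top view the cap is at (335,229), the spout at (252,209), the shaker at (279,162), white at (207,182) and red at (152,221).

```bash
cat > h.py <<'E'
import numpy as np, cv2
from station import *
def cam(f):
    F=192/np.tan(np.radians(f["fovy"]/2)); K=np.array([[F,0,f["cx"]],[0,F,f["cy"]],[0,0,1.]])
    return K,np.array([f["k1"],0,0,0.]),cv2.Rodrigues(f["rvec"])[0],np.asarray(f["tvec"])
def ray(f,uv):
    K,D,R,t=cam(f); s=cv2.undistortPoints(np.array(uv,float).reshape(-1,1,2),K,D)[:,0]
    return -R.T@t, np.c_[s,np.ones(len(s))]@R     # origin, directions (unit camera z)
def onplane(f,uv,z):
    o,d=ray(f,uv); return o+d*((z-o[2])/d[:,2])[:,None]
def cloud(f,mask):
    v,u=np.nonzero(mask&(f["range_z"]>0)); o,d=ray(f,np.c_[u,v]); return o+d*f["range_z"][v,u][:,None]
def tri(f,a,g,b):
    A=np.zeros((3,3));y=np.zeros(3)
    for o,d in((ray(f,[a])),(ray(g,[b]))):
        d=d[0]/np.linalg.norm(d[0]);P=np.eye(3)-np.outer(d,d);A+=P;y+=P@o
    return np.linalg.solve(A,y)
def proj(f,p):
    K,D,R,t=cam(f); return cv2.projectPoints(np.array(p,float).reshape(-1,1,3),f["rvec"],t,K,D)[0][:,0]
def yellow(f):
    h=cv2.cvtColor(f["img"],cv2.COLOR_RGB2HSV); return cv2.inRange(h,(18,150,60),(35,255,255))>0
E
python3 - <<'E'
from h import *
for n,box in (("scene",((150,200,182,222),(235,135,280,212))),("top",((325,220,346,240),(235,195,272,228)))):
    f=grab_frame(n); m=yellow(f)
    for b in box:
        w=np.zeros_like(m); w[b[1]:b[3],b[0]:b[2]]=1; w&=m
        p=cloud(f,w); v,u=np.nonzero(w)
        print(n,w.sum(),(u.mean(),v.mean()),(u.min(),u.max(),v.min(),v.max()),"z pct",np.percentile(p[:,2],[2,50,90,98]).round(3))
        for lo,hi in((.03,.045),(.157,.17),(.17,.185),(.185,.215)):
            q=p[(p[:,2]>lo)&(p[:,2]<hi)]
            if len(q)>3: print("  ",lo,len(q),q.mean(0).round(4),((q.min(0)+q.max(0))/2).round(4))
    w=np.zeros_like(m); b=(235,130,280,165) if n=="scene" else (235,195,272,228); w[b[1]:b[3],b[0]:b[2]]=1
    p=cloud(f,w); q=p[p[:,2]>.186]; print(n,"tip",len(q),q.mean(0), q[:,2].max())
    x=f["img"]; c=x[130:220,225:285] if n=="scene" else x[190:245,230:350]
    cv2.imwrite(f"pics/{n}1.png",cv2.resize(c,None,fx=6,fy=6,interpolation=cv2.INTER_NEAREST)[:,:,::-1])
E
```

```text
scene 104 (np.float64(165.2596153846154), np.float64(211.53846153846155)) (np.int64(161), np.int64(169), np.int64(205), np.int64(218)) z pct [0.011 0.034 0.038 0.041]
   0.03 65 [ 0.5103 -0.1935  0.0361] [ 0.5085 -0.1934  0.0357]
scene 1303 (np.float64(255.68303914044512), np.float64(177.20644666155027)) (np.int64(244), np.int64(268), np.int64(142), np.int64(207)) z pct [0.013 0.114 0.17  0.191]
   0.03 85 [0.5662 0.0245 0.0376] [0.5582 0.03   0.0375]
   0.157 208 [0.5562 0.03   0.1646] [0.5475 0.0343 0.1635]
   0.17 85 [0.5508 0.0317 0.1743] [0.5469 0.0352 0.1774]
   0.185 48 [0.5482 0.0339 0.1949] [0.547  0.0353 0.1981]
scene tip 62 [0.54727475 0.03441088 0.19715617] 0.21082963572824598Traceback (most recent call last):
  File "<stdin>", line 6, in <module>
  File "h.py", line 12, in cloud
    v,u=np.nonzero(mask&(f["range_z"]>0)); o,d=ray(f,np.c_[u,v]); return o+d*f["range_z"][v,u][:,None]
                                               ~~~^^^^^^^^^^^^^^
  File "h.py", line 7, in ray
    K,D,R,t=cam(f); s=cv2.undistortPoints(np.array(uv,float).reshape(-1,1,2),K,D)[:,0]
                      ~~~~~~~~~~~~~~~~~~~^^^^^^^^^^^^^^^^^^^^^^^^^^^^^^^^^^^^^^^^
cv2.error: OpenCV(4.12.0) /io/opencv/modules/calib3d/src/undistort.dispatch.cpp:347: error: (-215:Assertion failed) CV_IS_MAT(_src) && CV_IS_MAT(_dst) && (_src->rows == 1 || _src->cols == 1) && (_dst->rows == 1 || _dst->cols == 1) && _src->cols + _src->rows - 1 == _dst->rows + _dst->cols - 1 && (CV_MAT_TYPE(_src->type) == CV_32FC2 || CV_MAT_TYPE(_src->type) == CV_64FC2) && (CV_MAT_TYPE(_dst->type) == CV_32FC2 || CV_MAT_TYPE(_dst->type) == CV_64FC2) in function 'cvUndistortPointsInternal'
```

```bash
python3 - <<'E'
from h import *
s=grab_frame("scene");t=grab_frame("top")
print((t["range_z"]>0).sum())
m=yellow(t)
for b in((322,218,348,242),(235,195,272,228)):
    w=np.zeros_like(m); w[b[1]:b[3],b[0]:b[2]]=1; w&=m; v,u=np.nonzero(w)
    print(w.sum(),u.mean(),v.mean(),u.min(),u.max(),v.min(),v.max())
print("cap on z .037",onplane(t,[[335,229]],.037))
for z in (.164,.208): print(z,onplane(t,[[252,209],[253,211]],z))
top=cv2.resize(t["img"][185:245,228:348],None,fx=6,fy=6,interpolation=cv2.INTER_NEAREST)
sc=cv2.resize(s["img"][135:225,150:270],None,fx=6,fy=6,interpolation=cv2.INTER_NEAREST)
cv2.imwrite("pics/crop1.png",np.vstack([top[:,:],sc[:220]])[:,:,::-1])
E
```

```text
195833<stdin>:7: RuntimeWarning: Mean of empty slice.
  ret = ret.dtype.type(ret / rcount)
Traceback (most recent call last):
ValueError: zero-size array to reduction operation minimum which has no identity
```

```bash
sed -i 's/(18,150,60)/(18,130,40)/' h.py; python3 - <<'E'
from h import *
s=grab_frame("scene");t=grab_frame("top")
hsv=cv2.cvtColor(t["img"],cv2.COLOR_RGB2HSV)
print(hsv[224:235:2,330:341:2].tolist()); print(hsv[209,240:268:3].tolist())
print("cap on z .037",onplane(t,[[335,229]],.037))
for z in (.164,.208): print(z,onplane(t,[[252,209],[253,211]],z))
top=cv2.resize(t["img"][185:245,228:348],None,fx=6,fy=6,interpolation=cv2.INTER_NEAREST)
sc=cv2.resize(s["img"][135:225,150:270],None,fx=6,fy=6,interpolation=cv2.INTER_NEAREST)
cv2.imwrite("pics/crop1.png",np.vstack([top[:,:],sc[:230]])[:,:,::-1])
E
```

```text
[[[103, 11, 158], [20, 46, 150], [25, 110, 151], [26, 81, 151], [103, 11, 158], [100, 10, 158]], [[20, 61, 108], [27, 138, 151], [30, 136, 150], [30, 135, 151], [28, 108, 151], [99, 11, 158]], [[18, 96, 82], [30, 133, 151], [30, 135, 151], [30, 135, 151], [28, 125, 151], [105, 13, 160]], [[17, 84, 76], [26, 136, 137], [30, 135, 151], [29, 135, 151], [24, 77, 146], [105, 13, 160]], [[18, 28, 109], [18, 62, 95], [20, 106, 113], [21, 66, 123], [96, 8, 157], [96, 8, 157]], [[15, 22, 116], [13, 20, 116], [14, 24, 117], [17, 15, 120], [105, 13, 160], [100, 10, 158]]]
[[13, 27, 133], [26, 124, 148], [20, 141, 146], [23, 133, 136], [25, 112, 105], [23, 131, 136], [21, 140, 146], [20, 142, 149], [22, 103, 102], [13, 27, 134]]
cap on z .037 [[ 0.50485583 -0.19382777  0.037     ]]
0.164 [[0.54540293 0.03670276 0.164     ]
 [0.54027957 0.03404996 0.164     ]]
0.208 [[0.54070647 0.03491291 0.208     ]
 [0.53577756 0.0323608  0.208     ]]
```

View pics/crop1.png

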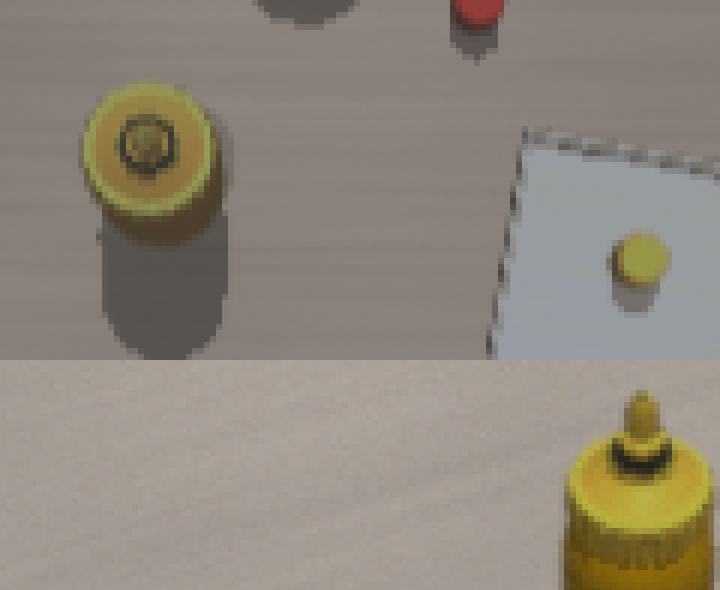

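```bash
python3 - <<'E'
from h import *
s=grab_frame("scene");t=grab_frame("top")
m=cv2.inRange(cv2.cvtColor(t["img"],cv2.COLOR_RGB2HSV),(18,75,120),(35,255,255))>0
w=np.zeros_like(m);w[215:245,320:350]=1;w&=m;v,u=np.nonzero(w);print("top cap",u.mean(),v.mean(),len(u))
c=[u.mean(),v.mean()]; print("cap plane top",onplane(t,[c],.037), "scene mid",onplane(s,[[165.26,211.5]],.022))
print("gasket top",onplane(t,[[252.1,208.7]],.18),"collar",onplane(t,[[252.5,209.1]],.164),"tip",onplane(t,[[252.0,208.7]],.206))
print("scene gasket",onplane(s,[[256.3,150.7]],.18),"tri",tri(s,[256.3,150.7],t,[252.1,208.7]))
for n,f,b in(("s",s,(150,200,182,222)),("t",t,(325,218,346,240))):
    w=np.zeros_like(m);w[b[1]:b[3],b[0]:b[2]]=1;p=cloud(f,w);q=p[(p[:,2]>.03)&(p[:,2]<.05)];print(n,len(q),q.mean(0))
w=np.zeros_like(m);w[185:235,228:275]=1;p=cloud(t,w);q=p[(p[:,2]>.155)];print(len(q),q.mean(0),(q.min(0)+q.max(0))/2,np.ptp(q,axis=0))
# other objects
for n,uv,z in(("white",(205,178),.212),("red",(149,218),.212),("shaker",(279,161),.1),("shk handle",(262,164),.06),("redcap",(307,185),.034)):print(n,onplane(t,[uv],z).round(3))
E
```

```text
top cap 334.6111111111111 227.61111111111111 54
cap plane top [[ 0.50877322 -0.19275115  0.037     ]] scene mid [[ 0.50608589 -0.19278156  0.022     ]]
gasket top [[0.54446135 0.03581164 0.18      ]] collar [[0.54516082 0.03541489 0.164     ]] tip [[0.5416657  0.03500691 0.206     ]]
scene gasket [[0.54588083 0.03485159 0.18      ]] tri [0.54454858 0.03568955 0.17852875]
s 67 [ 0.51040382 -0.19358244  0.03645137]
t 56 [ 0.50930786 -0.19317415  0.03681577]
390 [0.54241258 0.03578882 0.17105215] [0.54331466 0.03691009 0.18300311] [0.0569917  0.05696605 0.05167451]
white [[0.616 0.153 0.212]]
red [[0.515 0.29  0.212]]
shaker [[ 0.686 -0.033  0.1  ]]
shk handle [[0.685 0.015 0.06 ]]
redcap [[ 0.63  -0.115  0.034]]
```

```bash
cat >> h.py <<'E'
from scipy.spatial.transform import Rotation as Ro
def delta(target):
    st=get_state(); R=Ro.from_euler("xyz",st["ee_rot"])
    return (R.inv().apply(np.array(target)-st["eef_pos"])*1000).round(1)
E
python3 - <<'E'
from h import *
for p in ([.40,.25,.45],[.509,-.193,.45],[.509,-.193,.283]): print(delta(p))
E
```

```text
[ 311.6 -300.7  -45.3]
[ 697.6 -543.9  -45.3]
[ 697.6 -543.9  121.7]
```

Request:
drive_tool --pt "0 0 -20 0 0 0 -1" --pt "20 -20 -45 0 0 0 -1" --pt "60 -55 -45 0 0 0 -1" --pt "100 -95 -45 0 0 0 -1" --pt "140 -135 -45 0 0 0 -1" --pt "180 -175 -45 0 0 0 -1" --pt "220 -212 -45 0 0 0 -1" --pt "260 -250 -45 0 0 0 -0.5" --pt "300 -290 -45 0 0 0 0" --pt "340 -318 -45 0 0 0 0" --pt "380 -344 -45 0 0 0 0" --pt "420 -370 -45 0 0 0 0" --grip_force 45

```text
t: 2.0
eef_pos: [0.4316, 0.1236, 0.4501]
ee_rot: [-3.141, 0.001, -1.891]
force: [0.3, 0.6, -0.6]
width: 0.0457
```

```bash
python3 - <<'E'
from h import *
s=get_state();print(s["t"],s["q"],s["eef_pos"],s["ee_rot"],s["width"]); print(delta([.509,-.193,.45]),delta([.509,-.193,.283]))
E
```

```text
2.0 [ 7.20459618e-01 -5.51172721e-02 -3.83462866e-01  7.24399445e-05
 -1.24143414e+00  5.29675352e-01] [0.43157954 0.1236354  0.45005814] [-3.14101984e+00  8.42643513e-04 -1.89143405e+00] 0.04574485662221854
[ 2.761e+02 -1.733e+02 -1.000e-01] [ 276.2 -173.2  166.9]
```

Request:
drive_tool --pt "35 -22 0 0 0 0 0" --pt "70 -44 0 0 0 0 0" --pt "105 -66 0 0 0 0 0" --pt "140 -88 0 0 0 0 0" --pt "175 -110 0 0 0 0 0" --pt "210 -132 20 0 0 0 0" --pt "245 -154 50 0 0 0 0" --pt "270 -170 90 0 0 0 0" --pt "276 -173 120 0 0 0 0" --pt "276 -173 150 0 0 0 0" --pt "276 -173 150 0 0 0 0" --pt "276 -173 150 0 0 0 0"

```text
t: 3.5
eef_pos: [0.5093, -0.1912, 0.3009]
ee_rot: [-3.14, -0.0, -1.891]
force: [-0.5, -0.5, -0.0]
width: 0.0435
```

```bash
python3 - <<'E'
from h import *
s=get_state();print(s["t"],s["q"].round(3),s["eef_pos"],s["ee_rot"],s["width"],s["force"])
f=grab_frame("scene");t=grab_frame("top")
g=s["eef_pos"]+[0,0,-.178]; print("tip proj",proj(f,g),proj(t,g), "delta to cap, TCP .1863",delta([.509,-.193,.1863]))
cv2.imwrite("pics/c2.png",np.hstack([cv2.resize(f["img"][120:240,110:220],None,fx=3.6,fy=4,interpolation=1),cv2.resize(t["img"][170:290,280:390],None,fx=3.6,fy=4,interpolation=1)])[:,:,::-1])
E
```

```text
3.5 [ 1.000e-03  2.370e-01 -4.190e-01  1.000e-03 -9.130e-01  1.249e+00] [ 0.50926242 -0.19115158  0.30092006] [-3.14016503e+00 -3.21325721e-05 -1.89099336e+00] 0.043463937214769724 [-0.45219852 -0.53110374 -0.00512935]
tip proj [[161.16723951 184.94702873]] [[338.59182097 225.26674857]] delta to cap, TCP .1863 [ 2.00e+00 -1.00e-01  1.15e+02]
```

View pics/c2.png

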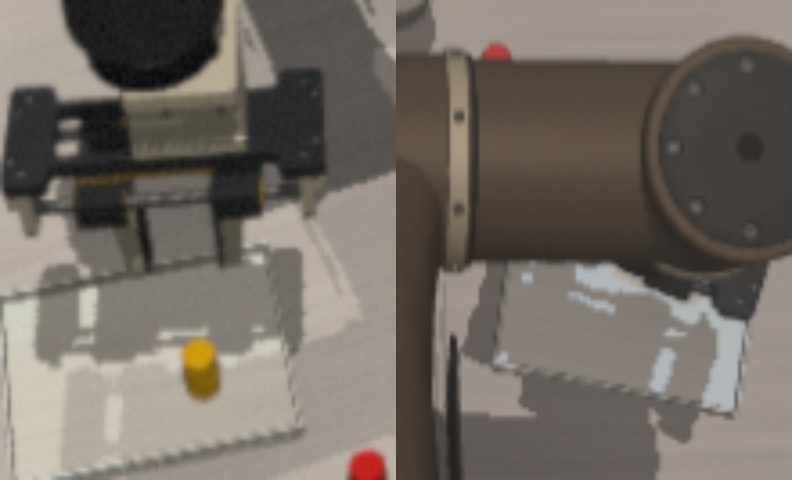

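The gripper stands directly over the yellow cap. In the scene crop the fingertips are centred at about (161,187) full-frame and the cap is below at (166,212). The top view is hidden by the arm.

Request:
drive_tool --pt "2 0 25 0 0 0 0" --pt "2 0 50 0 0 0 0" --pt "2 0 75 0 0 0 0" --pt "2 0 95 0 0 0 0" --pt "2 0 107 0 0 0 0" --pt "2 0 115 0 0 0 0" --pt "2 0 115 0 0 0 0" --pt "2 0 115 0 0 0 0.3" --pt "2 0 115 0 0 0 0.6" --pt "2 0 115 0 0 0 1" --pt "2 0 115 0 0 0 1" --pt "2 0 115 0 0 0 1"

```text
t: 5.1
eef_pos: [0.5083, -0.1931, 0.1851]
ee_rot: [-3.141, 0.0, -1.891]
force: [-1.2, 1.0, 6.0]
width: 0.0237
```

```bash
python3 - <<'E'
from h import *
s=get_state();print(s["t"],s["eef_pos"],s["ee_rot"],s["width"],s["force"])
E
```

```text
5.1 [ 0.50827877 -0.19308784  0.18514356] [-3.14083052e+00  7.88119676e-05 -1.89138266e+00] 0.02369170226021462 [-1.18907081  0.95232666  5.98648607]
```

Request:
drive_tool --pt "0 0 -15 0 0 0 1" --pt "0 0 -40 0 0 0 1" --pt "0 0 -70 0 0 0 1" --pt "0 0 -100 0 0 0 1" --pt "0 0 -130 0 0 0 1" --pt "0 0 -160 0 0 0 1" --pt "0 0 -190 0 0 0 1" --pt "0 0 -220 0 0 0 1" --pt "0 0 -245 0 0 0 1" --pt "0 0 -260 0 0 0 1" --pt "0 0 -260 0 0 0 1" --pt "0 0 -260 0 0 0 1"

```text
t: 6.6
eef_pos: [0.5077, -0.193, 0.4436]
ee_rot: [3.14, -0.0, -1.892]
force: [-0.3, -0.0, 0.1]
width: 0.0233
```

```bash
python3 - <<'E'
from h import *
s=get_state();print(s["t"],s["eef_pos"],s["ee_rot"],s["width"],s["force"],s["q"].round(2))
f=grab_frame("scene"); g=s["eef_pos"]+[0,0,-.178]; u,v=proj(f,g)[0].astype(int);print(u,v)
m=yellow(f); w=np.zeros_like(m); w[v-25:v+25,u-25:u+25]=1; w&=m; p=cloud(f,w); b,a=np.nonzero(w)
print(w.sum(),(a.mean(),b.mean()),p.mean(0) if len(p) else 0, "rim z pct",np.percentile(p[:,2],[2,98]) if len(p) else 0, "expected rim", s["eef_pos"][2]-.1593-.024)
cv2.imwrite("pics/c3.png",cv2.resize(f["img"][v-40:v+40,u-50:u+50],None,fx=5,fy=5,interpolation=1)[:,:,::-1])
# deltas to bottle: hover with rim 25mm above tip, now z
print(delta([.544,.0355,s["eef_pos"][2]]),delta([.544,.0355,.1593+.024+.228]))
E
```

```text
6.6 [ 0.50770791 -0.19297876  0.44364042] [ 3.14001105e+00 -1.17536329e-05 -1.89177999e+00] 0.023338738995892054 [-0.30753088 -0.04901653  0.06987262] [-0.    0.12 -0.22 -0.   -1.24  1.25]
151 139
191 (np.float64(150.4607329842932), np.float64(134.10471204188482)) [ 0.51325198 -0.19475009  0.28648357] rim z pct [0.26473076 0.29920306] expected rim 0.2603404225150988
[-2.283e+02  3.770e+01 -1.000e-01] [-228.3   37.6   32.2]
```

View pics/c3.png

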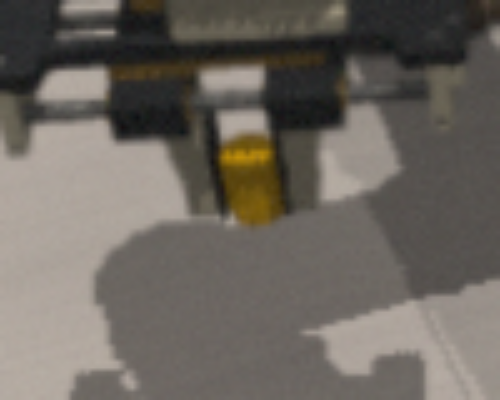

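The cap is held upright between both fingers, around (151,134) in the scene image.

Request:
drive_tool --pt "-20 3 0 0 0 0 1" --pt "-50 8 0 0 0 0 1" --pt "-80 13 0 0 0 0 1" --pt "-110 18 0 0 0 0 1" --pt "-140 23 0 0 0 0 1" --pt "-170 28 0 0 0 0 1" --pt "-200 33 0 0 0 0 1" --pt "-220 37 0 0 0 0 1" --pt "-228 38 10 0 0 0 1" --pt "-228 38 25 0 0 0 1" --pt "-228 38 32 0 0 0 1" --pt "-228 38 32 0 0 0 1"

```text
t: 8.15
eef_pos: [0.5437, 0.0345, 0.4118]
ee_rot: [3.14, -0.001, -1.892]
force: [0.5, 0.2, 0.6]
width: 0.0236
```

```bash
python3 - <<'E'
from h import *
s=get_state();print(s["t"],s["eef_pos"],s["ee_rot"],s["width"],s["force"])
f=grab_frame("scene");t=grab_frame("top")
rim=s["eef_pos"]-[0,0,.1593+.024]; print("rim",rim,"proj rim,top",proj(f,[rim,rim+[0,0,.034]]).round(1),"spout tip,gasket",proj(f,[[.544,.0355,.208],[.544,.0355,.18]]).round(1))
cv2.imwrite("pics/c4.png",cv2.resize(f["img"][85:185,210:310],None,fx=6,fy=6,interpolation=1)[:,:,::-1])
cv2.imwrite("pics/c4t.png",cv2.resize(t["img"][160:260,200:300],None,fx=4,fy=4,interpolation=1)[:,:,::-1])
E
```

```text
8.15 [0.54365931 0.03454909 0.41176811] [ 3.14034503e+00 -1.17097595e-03 -1.89241929e+00] 0.02360332685457804 [0.4501534  0.21569732 0.63370755]
rim [0.54365931 0.03454909 0.22846811] proj rim,top [[256.1 134.6]
 [256.4 123.2]] spout tip,gasket [[256.4 141.3]
 [256.2 150.1]]
```

View pics/c4.png

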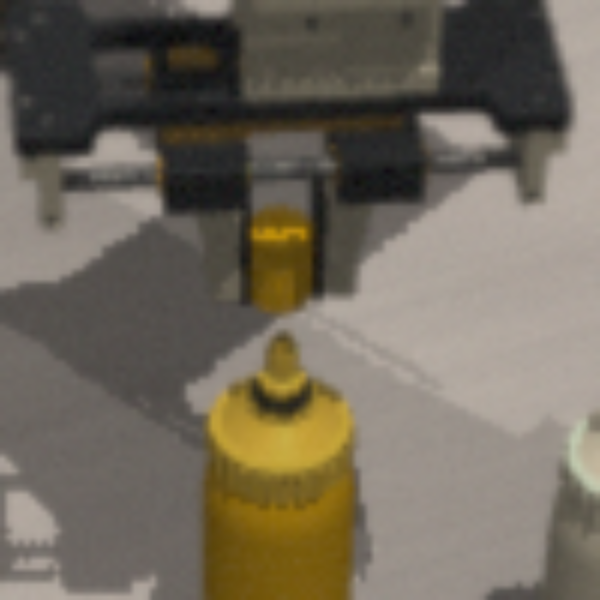

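Scene view: the cap is centred at crop x≈280, right above the spout at crop x≈282, so laterally it is within about 1 mm. The depth direction needs checking, so I'll fit circles of known radius to the same camera's depth points.

```bash
cat >> h.py <<'E'
from scipy.optimize import least_squares
def axis(p,r,x0):
    return least_squares(lambda c:np.hypot(p[:,0]-c[0],p[:,1]-c[1])-r,x0,loss="soft_l1",f_scale=.001)
E
python3 - <<'E'
from h import *
s=get_state()
C=[];T=[]
for i in range(5):
    f=grab_frame("scene"); m=yellow(f)&(np.abs(np.arange(512)-256)<24)[None]&((np.arange(384)>110)&(np.arange(384)<215))[:,None]
    C.append(cloud(f,cv2.erode(m.astype(np.uint8),np.ones((1,1)))>0))
p=np.vstack(C)
def show(n,lo,hi,r):
    q=p[(p[:,2]>lo)&(p[:,2]<hi)]
    if len(q)<10: return print(n,len(q))
    a=axis(q,r,[.544,.035]); print(n,len(q),a.x.round(4),"rms",np.sqrt((a.fun**2).mean()).round(4))
show("body",.04,.135,.031);show("body hi",.1,.135,.031);show("collar",.147,.161,.0285);show("spout",.188,.2,.0065)
R=s["eef_pos"][2]-.1833
show("cap side",R+.004,R+.029,.012)
q=p[p[:,2]>R+.031];print("cap top",len(q),q.mean(0),"z95",np.percentile(p[:,2],98)-R)
q=p[p[:,2]>.222];print("cap zs",np.percentile(q[:,2],[2,98]),"tcp",s["eef_pos"],R)
# columns
h=m; 
for lo,hi in((118,136),(141,147),(160,205)):
    v,u=np.nonzero(m[lo:hi]); print(lo,u.mean(),len(u))
t=grab_frame("top"); mt=cv2.inRange(cv2.cvtColor(t["img"],cv2.COLOR_RGB2HSV),(18,75,60),(35,255,255))>0
print("yellow in top near spout",mt[195:228,235:272].sum())
E
```

```text
body 3260 [0.5429 0.0364] rms 0.0014
body hi 1321 [0.5427 0.0365] rms 0.0015
collar 466 [0.5433 0.0365] rms 0.0013
spout 146 [0.5439 0.0359] rms 0.0018
cap side 438 [0.543  0.0357] rms 0.0013
cap top 379 [0.54644158 0.03456601 0.26606944] z95 0.03617294630798942
cap zs [0.23298715 0.26853918] tcp [0.54399306 0.03478693 0.41286959] 0.22956959410068337
118 256.859649122807 171
141 256.5 24
160 255.6579683131407 1073
yellow in top near spout 55
```

Request:
drive_tool --pt "-0.7 0 5 0 0 0 1" --pt "-0.7 0 10 0 0 0 1" --pt "-0.7 0 14 0 0 0 1" --pt "-0.7 0 18 0 0 0 1" --pt "-0.7 0 21 0 0 0 1" --pt "-0.7 0 24 0 0 0 1" --pt "-0.7 0 27 0 0 0 1" --pt "-0.7 0 30 0 0 0 1" --pt "-0.7 0 30 0 0 0 1"

```text
t: 9.68
eef_pos: [0.544, 0.0359, 0.3824]
ee_rot: [3.141, -0.0, -1.892]
force: [-0.3, 0.4, 0.4]
width: 0.0236
```

```bash
python3 - <<'E'
from h import *
s=get_state();print(s["t"],s["eef_pos"],s["ee_rot"],s["width"],s["force"],s["moment"])
C=[]
for i in range(3):
    f=grab_frame("scene"); m=yellow(f)&(np.abs(np.arange(512)-256)<24)[None]&((np.arange(384)>110)&(np.arange(384)<215))[:,None]; C.append(cloud(f,m))
p=np.vstack(C); q=p[(p[:,2]>.04)&(p[:,2]<.135)]; print("body",axis(q,.031,[.543,.036]).x)
for lo,hi in((.04,.08),(.1,.135)):
    q=p[(p[:,2]>lo)&(p[:,2]<hi)]; print(lo,axis(q,.031,[.543,.036]).x)
q=p[(p[:,2]>.205)&(p[:,2]<.226)]; print("cap",axis(q,.012,[.543,.036]).x)
cv2.imwrite("pics/c5.png",cv2.resize(f["img"][105:185,215:305],None,fx=6,fy=6,interpolation=1)[:,:,::-1])
E
```

```text
9.675 [0.54404249 0.03591635 0.3823855 ] [ 3.14123056e+00 -2.92375283e-04 -1.89162868e+00] 0.02360592347678639 [-0.28415243  0.38117188  0.41522875] [-0.08484328  0.02461408  0.00320029]
body [0.54288853 0.03647987]
0.04 [0.54290074 0.0363599 ]
0.1 [0.54277962 0.03661907]
cap [0.5428125  0.03646302]
```

View pics/c5.png

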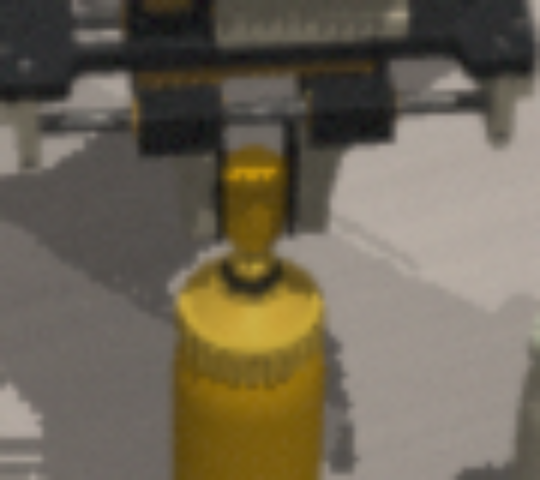

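The cap rim is now down over the spout tip, coaxial to within 0.1 mm by the fits, with no contact force.

Request:
drive_tool --pt "0 0 3 0 0 0 1" --pt "0 0 6 0 0 0 1" --pt "0 0 8 0 0 0 1" --pt "0 0 10 0 0 0 1" --pt "0 0 12 0 0 0 1" --pt "0 0 13 0 0 0 1" --pt "0 0 13 0 0 0 1" --grip_force 55

```text
t: 10.7
eef_pos: [0.5444, 0.0359, 0.3705]
ee_rot: [-3.14, 0.0, -1.891]
force: [-1.3, -0.9, 4.4]
width: 0.0232
```

Request:
drive_tool --pt "0 0 1 0 0 0 1" --pt "0 0 2 0 0 0 1" --pt "0 0 3 0 0 0 1" --pt "0 0 3 0 0 0 1"

```text
t: 11.2
eef_pos: [0.5448, 0.0359, 0.369]
ee_rot: [-3.138, 0.001, -1.891]
force: [-2.4, -1.2, 12.7]
width: 0.0235
```

Request:
drive_tool --pt "0 0 1 0 0 0 1" --pt "0 0 2 0 0 0 1" --pt "0 0 2 0 0 0 1"

```text
t: 11.58
eef_pos: [0.5435, 0.0359, 0.3633]
ee_rot: [3.139, -0.001, -1.892]
force: [-0.1, -0.2, -6.5]
width: 0.0234
```

It clicked: the arm jumped down 5.7 mm and the force changed sign, so the cap is pulling the arm. Now I'll press against the gasket.

Request:
drive_tool --pt "0 0 1 0 0 0 1" --pt "0 0 2 0 0 0 1" --pt "0 0 3 0 0 0 1" --pt "0 0 3 0 0 0 1"

```text
t: 12.08
eef_pos: [0.5443, 0.036, 0.3621]
ee_rot: [-3.141, 0.0, -1.891]
force: [-0.7, 0.8, 0.2]
width: 0.0238
```

Request:
drive_tool --pt "0 0 1 0 0 0 1" --pt "0 0 2 0 0 0 1" --pt "0 0 3 0 0 0 1" --pt "0 0 4 0 0 0 1" --pt "0 0 4 0 0 0 1" --pt "0 0 4 0 0 0 1"

```text
t: 12.82
eef_pos: [0.5451, 0.036, 0.3607]
ee_rot: [-3.137, 0.002, -1.89]
force: [-3.0, 0.7, 17.5]
width: 0.0233
```

```bash
python3 - <<'E'
from h import *
C=[]
for i in range(5):
    f=grab_frame("scene"); s=get_state(); print(s["t"],s["eef_pos"].round(4),s["force"].round(1),s["moment"].round(2),round(s["width"],4))
    m=yellow(f)&(np.abs(np.arange(512)-256)<24)[None]&((np.arange(384)>110)&(np.arange(384)<215))[:,None]; C.append(cloud(f,m))
p=np.vstack(C)
for lo,hi,r in((.02,.07,.031),(.07,.135,.031),(.147,.161,.0285),(.19,.208,.012)):
    q=p[(p[:,2]>lo)&(p[:,2]<hi)]; print(lo,len(q),axis(q,r,[.543,.036]).x.round(4))
print("top",np.percentile(p[:,2],99))
cv2.imwrite("pics/c6.png",cv2.resize(f["img"][105:185,215:305],None,fx=6,fy=6,interpolation=1)[:,:,::-1])
E
```

```text
12.875 [0.5451 0.036  0.3608] [-3.5  0.8 17. ] [0.17 1.51 0.01] 0.0234
12.925 [0.5451 0.036  0.3607] [-3.6  0.1 17.4] [0.16 1.46 0.01] 0.0236
12.975 [0.5451 0.036  0.3607] [-4.   0.8 17.8] [0.24 1.44 0.01] 0.0235
13.025 [0.5451 0.036  0.3607] [-2.7 -0.  16.4] [0.15 1.46 0.04] 0.0235
13.075 [0.5451 0.036  0.3608] [-3.2  0.5 16.4] [0.12 1.47 0.04] 0.0235
0.02 1518 [0.5422 0.0374]
0.07 2329 [0.5429 0.0373]
0.147 489 [0.5439 0.0369]
0.19 301 [0.545  0.0363]
top 0.27901285871661397
```

View pics/c6.png

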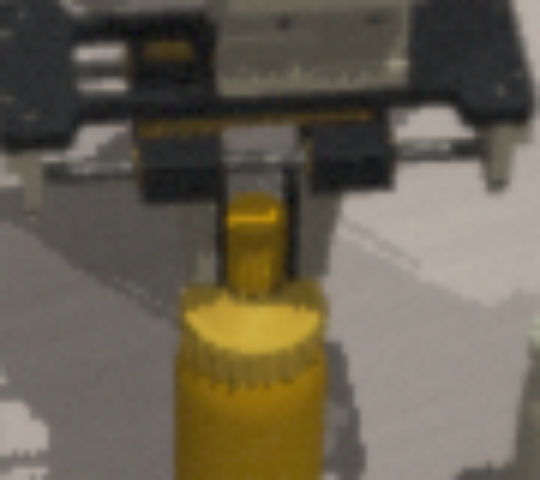

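The cap sits fully down with its rim on the collar cone and the dark ring hidden. The push holds steady at about 17 N, and bottle tilt is about 0.015 rad. Handing in.

```bash
python3 -c "
from station import *
print(job_done()); s=get_state(); print(s['t'],s['eef_pos'],s['force'],s['width'])"
```

```text
the job is handed in; nothing more can be done
None
the job is handed in; nothing more can be done
```

The yellow cap is clicked onto the open bottle. I handed the job in at about 13 s with the gripper still holding it pressed down. No verdict was reported, and no state could be read after the hand-in.

- **Pick-up:** I took the cap from the tray, lifted it about 26 cm and lined it up over the spout from depth fits, to within about 1 mm.
- **Click:** the force rose to 12.7 N. The arm then dropped about 6 mm and the cap pulled it down with 6.5 N.
- **Pressing:** the last readings showed a steady 16–18 N downward push with the grip set to 55 N. The estimated rim height was about 178.6 mm, inside the 178–180 mm home range.
- **Bottle:** it had moved about 1 mm and leaned roughly 0.015 rad, against a limit of 0.08. There was about 3 N of sideways force along x.

**Not directly measured:**
- The force on the sealing ring itself is inferred from the wrist force.
- My pad-to-rim estimate differed by about 1 mm between two reckonings. By the other one the rim would be at about 177.4 mm, below the home range but still within the 3.5 mm allowed.
- I did not measure the other bottles or the shaker again at the end. My planned path stayed clear of them, and I noticed no force that suggested contact.

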